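# Sleeve the lamp-holder core and index the dial

## Task

Push the loose wide white sleeve fully home, down to the flange, on the bare lamp-holder core that stands at the dial's loading bracket. Then turn the dial by its upright handle exactly one stop, so that the next bare core comes to the bracket, and let go with the dial settled in the stop. Leave the other things on the bench where they are.

Things in the scene. Friction and masses are not known exactly. Their poses are not given: they have to be found in the camera images.
- sleeve: the loose sleeve: plain white rigid plastic tube, 50 outside diameter, 38 bore (6 wall), 80 long, about 70 g, standing upright on the bench, in one of three places it may swap with the thin tube and the reel. Origin: centre of its underside, z along the tube. Either end fits
- sleeve_middle (a point): the middle of the sleeve, on its axis, 40 above its underside
- core_first (a point): foot of the bare core that starts at the loading bracket: centre of the top face of its flange (58 diameter), 42 above the bench, where the sleeve's lower end must come to rest. The core is an upright grey spigot, 35 diameter, 50 tall above this point. z is up. Turns with the dial
- core_tip (a point): top centre of that same core, 50 above its flange. Its uppermost 8 tapers from 35 to 25 diameter. Three sprung brass clips stand out 3 from its side, 24 below this point: they resist, so the sleeve must be pushed down over them with about 5 to 15 N
- core_second (a point): foot (flange top) of the next bare core, same shape; this one must come to the bracket. Turns with the dial
- dial_centre (a point): centre of the aluminium dial on its axis, at its top face, 37 above the bench. Dial radius 142, on a round grey base of 155 radius. Five cores stand 100 from the axis, 72 degrees apart; clockwise from the bracket, seen from above: first bare core, second bare core, a third bare one, then two wearing fixed sleeves (tops 122 above the bench). Hub 56 diameter, 12 high
- loading_mark (a point): top of the loading bracket (54 above the bench), a small fixed block with a spring plunger at the dial's edge, 190 from the dial's axis, on the side towards the robot; the core at the loading position stands between it and the axis
- handle_grip (a point): point to grip on the dial's upright handle: a black round grip, 22 diameter, from 113 to 179 above the bench, 130 from the dial's axis; this point is on its axis, 150 above the bench. It starts on the dial's -y side, between the two cores that already wear sleeves, and turns with the dial
- dial (a joint): angle of the dial (rad), positive anticlockwise seen from above. It has sprung stops at -1.257, 0 (where it starts, the first core at the bracket) and 1.257 (the second core at the bracket); between stops the spring resists with up to about 0.4 N m, then draws the dial into the next stop. Hard limits at -1.5 and 1.5
- thin_tube: bystander: plain white tube, narrower and taller than the sleeve (36 outside diameter, 26 bore, 100 long), standing upright; too narrow for the cores. Origin: centre of its underside
- reel: bystander: aluminium reel, 60 diameter, 60 tall, standing. Origin: centre of its underside
- bottle: bystander: drinking bottle, 68 diameter, 210 tall, standing at the back left. Origin: centre of its underside
- hammer: bystander: small hammer lying flat, back left. Origin: on the underside, near its middle
- screwdriver: bystander: screwdriver lying flat, front right. Origin: on the underside, near its middle
- phone: bystander: flat black phone, 75 x 155 x 9, back right. Origin: centre of its underside
- panel: bystander: white switch panel, 100 x 150 x 38 high, lying flat behind the dial. Origin: centre of its underside
There are look-alikes about, which are no part of the job. Leave any purple or red look-alike of the sleeve alone.

How it is judged:
On the way, in this order (a step that is already met when the one before it is completed fails the run):
1. the sleeve is fully home on the first core while the dial still stands in its first stop (z of sleeve_middle in the frame of core_first between 0.035 and 0.044 m and horizontal distance between sleeve_middle and core_first below 0.005 m and angle between the z axis of sleeve and the z axis of core_first, either way round below 0.08 rad and value of joint dial between -0.2 and 0.2 rad), for 0.2 s.
2. the dial is turned one stop, the second core at the bracket, the sleeve still home (z of sleeve_middle in the frame of core_first between 0.035 and 0.044 m and horizontal distance between sleeve_middle and core_first below 0.005 m and angle between the z axis of sleeve and the z axis of core_first, either way round below 0.08 rad and value of joint dial between 1.157 and 1.357 rad), for 0.2 s.
At the end, for the whole second after the job is handed in: The sleeve stands on the first core with its lower end within 4 mm of the flange, within 5 mm of the core's axis and tilted less than 0.08 rad; the dial rests in the next stop (1.257 within 0.08 rad) with the second core at the bracket; all at rest (z of sleeve_middle in the frame of core_first between 0.035 and 0.044 m and horizontal distance between sleeve_middle and core_first below 0.005 m and angle between the z axis of sleeve and the z axis of core_first, either way round below 0.08 rad and value of joint dial between 1.177 and 1.337 rad and velocity of joint dial between -0.05 and 0.05 rad/s and linear speed of sleeve below 0.02 m/s); the robot touches nothing.
It fails at once if another loose thing on the bench (thin tube, reel, bottle, hammer, screwdriver, phone, panel) is moved by more than 40 mm (distance of any of thin_tube, reel, bottle, hammer, screwdriver, phone, panel from where it was at the start of the episode above 0.04 m).
It also fails if it takes over 59 s, if anything falls off the work surface, if the arm or the gripper's body presses on something with over 40 N, if the wrist force passes 120 N, or if a joint passes its speed limit or range.

## Robot

A 6-joint arm with a two-finger parallel gripper is mounted at the origin on the work surface. World frame = base frame: x ahead of the robot, y to its left, z up, the work surface at z = 0. Lengths are in m, angles in rad, forces in N, time in s.
With the tool pointing down it reaches from about 0.325 to 0.875 m from the base axis. Payload 4.4 kg.
Tool frame: the origin (TCP) lies on the centre line of the jaws, within the pads' length; the fingertips stand 17 mm ahead of it and the grasp point (between the pads) lies 2 mm behind it; z points along the fingers, y is the direction in which the jaws open and shut (so a half turn about z gives the same grasp; the last joint's range is limited). The gripper opens to 85 mm and grips with 20 to 120 N. Pads are 22 mm wide; open, the fingers measure 114 mm over their backs; the gripper's body (76 mm by 85 mm) begins 54 mm behind the grasp point. The pads swing forward as they close: fully open they stand 13 mm farther back than shut.
Start: joints at [1.194, 0.207, 1.542, -0, 1.393, -0.15], TCP at [0.129, 0.56, 0.248] pointing down, gripper open.
Joint ranges: [-2.73, 2.73], [-0.86, 2.22], [0.23, 2.46], [-1.11, 4.25], [0.08, 2.63], [-2.82, 2.82]. Speed limits (rad/s): [2.79, 2.79, 3.14, 3.14, 3.14, 3.14].

## Interface

Orientations are given as a unit quaternion [x, y, z, w].
In Python, from plant import * gives the robot as it stands.
- The arm moves only by the shell command python3 -m inch 'ROWS' [FORCE]. ROWS is JSON, one flat list of numbers, 7 for each row, row after row: the turn, a rotation vector about the tool's x, y, z in rad, then the shift along the tool's x, y, z in mm, then the gripper's target within -1 to 1 (shut at 1, half-way at 0, fully open at -1). A call has 1 to 8 rows; each row is the pose to reach, as a shift and turn from the pose commanded when the call began, along the tool's axes at that moment; what a row does not reach only later rows make up. A row lasts 1/8 s, in which the tool goes at most 62.5 mm and 10.7 degrees, less where a joint would pass 70% of its speed; a pose out of reach is approached as far as the arm can. A call with a gripper value outside its range is refused whole. The fingers move at their own pace and stop on an object; FORCE is the grip in N (left out, the last holds). Time passes only in rows, so rows that repeat a pose let the fingers close. It gives the time, the measured TCP pose, the force and the opening at its end, in the units of the state.
- observe(): the state, without advancing time (a new reading comes with each control period).
- read_camera(name): name is "side" or "top" or "wrist"; returns (picture, depth): 420x560x3 uint8, blue, green, red; 420x560 float32, m along the optical axis (not along the pixel's ray), 0 where there is no reading.
- camera_params(name): a dict with "vertical_fov" (degrees; the focal length in pixels is half the picture's height over the tangent of half this angle, whatever the lens; pixels are square), "cx", "cy" (the principal point, pixels), "eye" and "rotation" of the camera in the world. Camera axes: x right, y up, looking along -z (the intrinsics and any distortion apply to the point x, -y, -z); pixel columns grow to the right and rows downward; lengths in m; the calibration is good to about 2 mm. The wrist camera is an equidistant fisheye: a pixel r from the principal point sees the ray r / f radians off the axis. A picture is of the moment at which its call begins: read the wrist's pose just before it. camera_params takes no time and is no camera call; for the wrist camera it gives the pose at the moment of the call.
- sign_off(): hands the job in, once; it reports no verdict.
The state is a dict: "time": time; "qpos": joint angles; "joint_velocities": joint speeds; "tau": joint torques, N m; "ee_pos": TCP position; "ee_rot": TCP orientation; "contact_force": force on the tool from outside, world axes, zero at the start; "ft_torque": the same for the moment, N m; "finger_gap": finger opening in m.
Only numpy, scipy, OpenCV 4.12 (cv2) and the standard library are available. Lean on these libraries where they do the work, as an engineer would, in place of code of your own. Each camera call takes 0.05 s, during which the arm holds its last target. There are 200 camera calls.

## Working session

There is one attempt and no reset: what is moved stays moved. The work goes in short steps, Python scripts to look and compute and a shell command to move; the robot and the scene stay as the last step left them, time stands still between calls to the robot, and variables do not carry over. Pictures are saved under pics/ and viewed, about 8 in all and at most 12, crops included, and the job is handed in when it is done.

```bash
ls; mkdir -p pics
cat > h.py <<'E'
from plant import *
import numpy as np, cv2, math
from scipy.spatial.transform import Rotation as R
def cam(n):
    p=camera_params(n); im,d=read_camera(n); return p,im,d
def pts(p,d):
    f=d.shape[0]/2/math.tan(math.radians(p['vertical_fov'])/2)
    v,u=np.mgrid[:d.shape[0],:d.shape[1]]
    q=np.stack([(u-p['cx'])/f*d,-(v-p['cy'])/f*d,-d],-1)
    r=np.array(p['rotation']); 
    if r.size==4: r=R.from_quat(r).as_matrix()
    return q@r.reshape(3,3).T+np.array(p['eye'])
E
python3 - <<'E'
from h import *
print(observe())
for n in('top','side'):
    p,im,d=cam(n); print(n,p); cv2.imwrite(f'pics/{n}0.png',im); np.savez(f'{n}0.npz',P=pts(p,d),im=im,d=d)
E
```

```text
pics
{'time': 0.0, 'qpos': array([ 1.19354194e+00,  2.07450285e-01,  1.54298810e+00, -3.20555004e-05,
        1.39348066e+00, -1.50504802e-01]), 'joint_velocities': array([-9.64294061e-05, -1.03088831e-03,  1.12155360e-04, -1.41869042e-03,
       -2.52147202e-03,  1.74464553e-04]), 'tau': array([-2.94854235e-04, -3.83014262e+01, -2.91602772e+01, -3.11034473e-04,
        1.02138545e-02,  1.88219991e-05]), 'ee_pos': array([0.12901777, 0.5595899 , 0.24709232]), 'ee_rot': array([ 1.13129159e-01,  9.93579609e-01, -1.12704713e-03, -2.88166881e-04]), 'contact_force': array([ 0.07875259,  0.08361725, -0.20493733]), 'ft_torque': array([-0.01544081,  0.00814788, -0.00234202]), 'finger_gap': 0.08560594899385372}
top {'vertical_fov': 51.85983685568575, 'cx': 283.32611170401503, 'cy': 212.35124174710663, 'eye': array([ 0.38236499, -0.03702696,  1.41424157]), 'rotation': array([-0.05167672,  0.04521554,  0.71340809, -0.69737649])}
side {'vertical_fov': 47.26109030817129, 'cx': 275.6243728901154, 'cy': 209.08054840353506, 'eye': array([-0.15541085, -0.69532956,  0.90833743]), 'rotation': array([ 0.38672761, -0.16253772, -0.37031842,  0.82878677])}
```

View pics/top0.png

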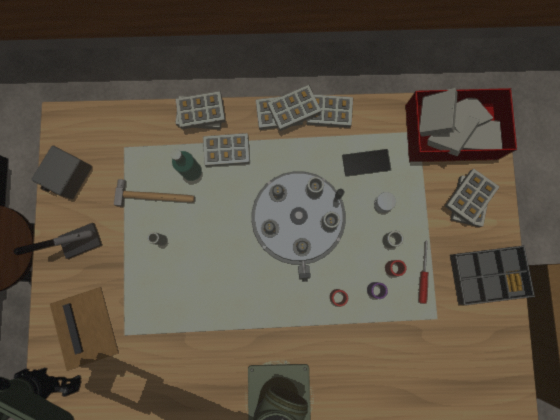

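View pics/side0.png

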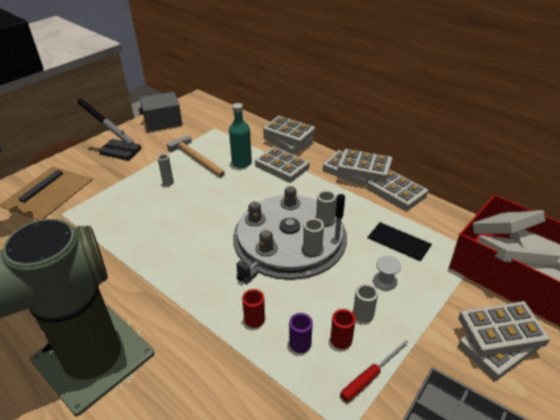

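The top view shows the sleeve at about (393,240), thin tube (155,239), reel (385,203), first core (302,246), bracket (304,268), handle (339,197) and hub (298,215). The red and purple look-alikes are at (339,297), (376,290) and (396,268).

```bash
cat > fit.py <<'E'
from h import *
def circ(q,r=None):
    from scipy.optimize import least_squares
    c,rr=cv2.minEnclosingCircle(q[:,:2].astype(np.float32)); return c,rr
E
python3 - <<'E'
from h import *
Z=np.load('top0.npz');P=Z['P'];S=np.load('side0.npz')['P']
ok=Z['d']>0
def rep(name,u,v,r,zl,zh):
    w=P[v-r:v+r+1,u-r:u+r+1].reshape(-1,3); q=w[(w[:,2]>zl)&(w[:,2]<zh)]
    c,rr=cv2.minEnclosingCircle(q[:,:2].astype(np.float32)); 
    s=S.reshape(-1,3); m=(np.hypot(s[:,0]-c[0],s[:,1]-c[1])<rr+.02)&(s[:,2]>zl)&(s[:,2]<zh); t=s[m]
    print(name,len(q),'top mean',q.mean(0).round(4),'circ',np.round(c,4),round(rr,4),'side',len(t),*( (t.mean(0).round(4),np.round(cv2.minEnclosingCircle(t[:,:2].astype(np.float32)),4) if 0 else cv2.minEnclosingCircle(t[:,:2].astype(np.float32))) if len(t) else ()))
rep('sleeve',393,240,14,.07,.09)
rep('thin',155,239,14,.08,.11)
rep('reel',385,203,14,.05,.07)
rep('core1',302,246,11,.083,.1)
rep('core2',270,227,11,.083,.1)
rep('core3',277,191,11,.083,.1)
rep('sl4',316,186,12,.115,.13)
rep('sl5',330,221,12,.115,.13)
rep('hub',298,215,12,.045,.056)
rep('handle',339,197,12,.165,.19)
rep('bracket',304,268,12,.047,.06)
for n,(u,v) in dict(bench=(250,300),dial=(298,238)).items(): print(n,P[v-3:v+4,u-3:u+4].reshape(-1,3).mean(0),P[v-3:v+4,u-3:u+4,2].std())
E
```

```text
sleeve 104 top mean [ 0.4778 -0.3703  0.0782] circ [ 0.4779 -0.3701] 0.0253 side 234 [ 0.4764 -0.371   0.0772] ((0.4788275957107544, -0.37252065539360046), 0.02705896645784378)
thin 88 top mean [0.495  0.3723 0.095 ] circ [0.4952 0.3743] 0.0182 side 123 [0.4926 0.3716 0.0916] ((0.49491754174232483, 0.37353599071502686), 0.020677514374256134)
reel 276 top mean [ 0.5983 -0.3536  0.0595] circ [ 0.5982 -0.3539] 0.0299 side 377 [ 0.5973 -0.3542  0.0593] ((0.5976503491401672, -0.35300180315971375), 0.03163622319698334)
core1 94 top mean [ 0.4602 -0.0816  0.09  ] circ [ 0.4607 -0.0821] 0.0171 side 110 [ 0.4571 -0.0847  0.0894] ((0.4587712585926056, -0.0827578455209732), 0.017679572105407715)
core2 92 top mean [0.5219 0.0177 0.0901] circ [0.5222 0.0184] 0.0173 side 90 [0.5183 0.0147 0.0895] ((0.5198420286178589, 0.015242861583828926), 0.017316628247499466)
core3 87 top mean [ 0.6356 -0.0096  0.0903] circ [ 0.637  -0.0095] 0.0169 side 80 [ 0.6328 -0.012   0.0892] ((0.6340521574020386, -0.009885458275675774), 0.016965381801128387)
sl4 92 top mean [ 0.6449 -0.1266  0.1214] circ [ 0.6448 -0.1269
[... 246 characters left out ...]
188965797424), 0.026509420946240425)
hub 190 top mean [ 0.5604 -0.0751  0.0491] circ [ 0.5649 -0.0798] 0.0394 side 215 [ 0.5573 -0.0767  0.049 ] ((0.5584696531295776, -0.07428493350744247), 0.03072233498096466)
handle 46 top mean [ 0.6085 -0.1939  0.1777] circ [ 0.6096 -0.1944] 0.0109 side 72 [ 0.6062 -0.196   0.1746] ((0.6082541942596436, -0.1952308863401413), 0.011203623376786709)
bracket 50 top mean [ 0.3711 -0.0892  0.0541] circ [ 0.3717 -0.0883] 0.0183 side 83 [ 0.3693 -0.0896  0.0522] ((0.3684402108192444, -0.08877120912075043), 0.01861605793237686)
bench [2.95526543e-01 8.72427236e-02 1.82022258e-04] 0.0033406759601568177
dial [ 0.48866199 -0.07144024  0.03969109] 0.009995208711008488
```

```bash
cat > to.py <<'E'
# to.py x y z yaw_deg(of tool y)... : shifts (mm) and turn from current pose, for successive targets
from h import *; import sys
o=observe(); r0=R.from_quat(o['ee_rot']); p0=np.array(o['ee_pos'])
print('t',round(o['time'],2),'pos',p0.round(4),'yaw',np.degrees(np.arctan2(*r0.as_matrix()[[1,0],1])).round(2),'F',np.round(o['contact_force'],1),'gap',round(o['finger_gap'],4),'q6',o['qpos'][5].round(2))
a=np.array(sys.argv[1:],float).reshape(-1,4)
for x,y,z,w in a:
    c,s=np.cos(np.radians(w)),np.sin(np.radians(w))
    T=R.from_matrix(np.array([[-s,c,0],[c,s,0],[0,0,-1]]))
    print((r0.inv()*T).as_rotvec().round(4), (r0.inv().apply(np.array([x,y,z])-p0)*1e3).round(1))
E
python3 to.py .36 .30 .25 80 .42 .0 .25 85 .478 -.370 .2 90
```

```text
t 0.1 pos [0.1291 0.5597 0.2472] yaw 77.0 F [-0.4  0.4 -0.1] gap 0.0852 q6 -0.15
[-0.0021 -0.0004 -0.0523] [-283.4 -201.1   -2.5]
[-0.002  -0.0005 -0.1396] [-409.3 -479.9   -1.9]
[-0.002  -0.0006 -0.2269] [-549.1 -827.3   48.7]
```

```bash
python3 -m inch '[0,0,-0.05,-283,-201,0,-1, 0,0,-0.05,-283,-201,0,-1, 0,0,-0.05,-283,-201,0,-1, 0,0,-0.05,-283,-201,0,-1, 0,0,-0.05,-283,-201,0,-1, 0,0,-0.05,-283,-201,0,-1, 0,0,-0.14,-350,-340,0,-1, 0,0,-0.14,-350,-340,0,-1]' 40
python3 to.py .42 .0 .25 85 .478 -.370 .2 90
```

```text
time: 1.1
ee_pos: [0.3875, 0.1771, 0.2479]
ee_rot: [0.043, 0.999, -0.0, -0.0]
contact_force: [0.8, 0.2, -0.4]
finger_gap: 0.0852
t 1.1 pos [0.3875 0.1771 0.2479] yaw 85.11 F [ 0.8  0.2 -0.4] gap 0.0852 q6 -1.26
[-0.0003 -0.0003  0.0018] [ -47.5 -173.7   -2.1]
[-0.0003 -0.0003 -0.0854] [-136.9 -537.4   48. ]
```

```bash
python3 -m inch '[0,0,-0.085,-137,-537,48,-1, 0,0,-0.085,-137,-537,48,-1, 0,0,-0.085,-137,-537,48,-1, 0,0,-0.085,-137,-537,48,-1, 0,0,-0.085,-137,-537,48,-1, 0,0,-0.085,-137,-537,48,-1, 0,0,-0.085,-137,-537,48,-1, 0,0,-0.085,-137,-537,48,-1]'
python3 -m inch '[0,0,0,0,0,0,-1,0,0,0,0,0,0,-1,0,0,0,0,0,0,-1]'
python3 - <<'E'
from h import *
p,im,d=cam('wrist'); cv2.imwrite('pics/w1.png',im); print(p)
np.savez('w1.npz',im=im,d=d)
E
python3 to.py .478 -.370 .2 90
```

```text
time: 2.1
ee_pos: [0.4681, -0.3146, 0.2045]
ee_rot: [0.001, 1.0, 0.0, -0.0]
contact_force: [1.3, -0.4, 1.2]
finger_gap: 0.085
time: 2.48
ee_pos: [0.4681, -0.3112, 0.2051]
ee_rot: [0.0, 1.0, 0.0, -0.0]
contact_force: [-0.8, -0.4, 0.3]
finger_gap: 0.0853
{'vertical_fov': 65.70646984690485, 'cx': 279.7928460727002, 'cy': 210.681340346856, 'eye': array([ 0.39618006, -0.31132285,  0.33070358]), 'rotation': array([-0.09979143, -0.09962445,  0.70003666,  0.70004665])}
t 2.52 pos [ 0.4683 -0.3112  0.2053] yaw 90.0 F [ 0.3  0.  -0. ] gap 0.0858 q6 -2.31
[ 0.0002  0.     -0.0001] [ -9.7 -58.8   5.3]
```

View pics/w1.png

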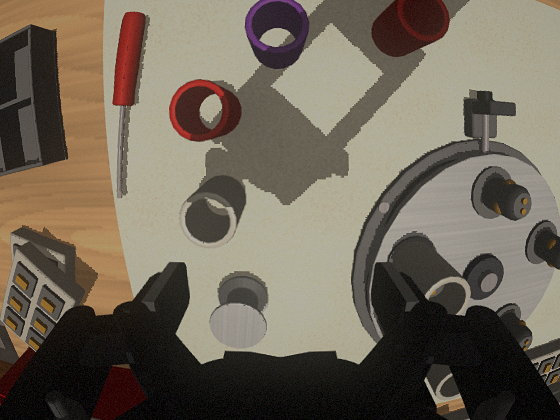

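The wrist view shows the sleeve rim around (209,219) and the first core's tip around (517,204). I'll cross-check both with the wrist depth.

```bash
cat >> h.py <<'E'
def wpts(p,d):
    f=d.shape[0]/2/math.tan(math.radians(p['vertical_fov'])/2)
    v,u=np.mgrid[:d.shape[0],:d.shape[1]]
    x=u-p['cx'];y=v-p['cy'];r=np.hypot(x,y)+1e-9;t=np.tan(r/f)
    q=np.stack([x/r*t*d,-y/r*t*d,-d],-1)
    return q@R.from_quat(p['rotation']).as_matrix().T+np.array(p['eye'])
def blob(P,c,rad,zl,zh):
    q=P.reshape(-1,3); q=q[(np.hypot(q[:,0]-c[0],q[:,1]-c[1])<rad)&(q[:,2]>zl)&(q[:,2]<zh)]
    return len(q),q.mean(0).round(4),np.round(np.append(*cv2.minEnclosingCircle(q[:,:2].astype(np.float32))),4)
E
python3 - <<'E'
from h import *
d=np.load('w1.npz')['d']; P=wpts(camera_params('wrist'),d)
print(blob(P,(.478,-.37),.04,.075,.09)); print(blob(P,(.4602,-.082),.03,.083,.1)); print(blob(P,(.536,-.1715),.04,.115,.13)); print(blob(P,(.598,-.354),.045,.055,.07))
E
python3 to.py .478 -.370 .14 90 .478 -.37 .053 90
```

```text
(1214, array([ 0.477 , -0.3703,  0.0796]), array([ 0.4777, -0.3714,  0.0254]))
(725, array([ 0.4589, -0.0883,  0.0898]), array([ 0.4603, -0.0841,  0.0173]))
(787, array([ 0.5257, -0.1703,  0.1202]), array([ 0.5339, -0.1723,  0.0254]))
(2113, array([ 0.5961, -0.3544,  0.0602]), array([ 0.5986, -0.3547,  0.0304]))
t 2.52 pos [ 0.4683 -0.3112  0.2053] yaw 90.0 F [ 0.3  0.  -0. ] gap 0.0858 q6 -2.31
[ 0.0002  0.     -0.0001] [ -9.7 -58.8  65.3]
[ 0.0002  0.     -0.0001] [ -9.7 -58.8 152.3]
```

```bash
python3 -m inch '[0,0,0,-9.7,-59.2,30,-1, 0,0,0,-9.7,-59.2,65,-1, 0,0,0,-9.7,-59.2,100,-1, 0,0,0,-9.7,-59.2,130,-1, 0,0,0,-9.7,-59.2,152,-1, 0,0,0,-9.7,-59.2,152,-1, 0,0,0,-9.7,-59.2,152,-1,0,0,0,-9.7,-59.2,152,0]' 50
python3 -m inch '[0,0,0,0,0,0,1,0,0,0,0,0,0,1,0,0,0,0,0,0,1,0,0,0,0,0,0,1,0,0,0,0,0,0,1,0,0,0,0,0,0,1]' 50
python3 to.py .478 -.370 .2 90
```

```text
time: 3.52
ee_pos: [0.479, -0.3726, 0.0551]
ee_rot: [0.001, 1.0, -0.001, 0.001]
contact_force: [-0.2, -0.3, 0.1]
finger_gap: 0.0693
time: 4.28
ee_pos: [0.4785, -0.3726, 0.0544]
ee_rot: [0.001, 1.0, -0.001, 0.001]
contact_force: [0.6, 0.6, 6.1]
finger_gap: 0.0482
t 4.28 pos [ 0.4785 -0.3726  0.0544] yaw 89.89 F [0.6 0.6 6.1] gap 0.0482 q6 -2.37
[-0.0015  0.0015 -0.0019] [   0.3    2.3 -145.6]
```

```bash
python3 -m inch '[0,0,0,0,0,-40,1, 0,0,0,0,0,-90,1, 0,0,0,0,0,-140,1, 0,0,0,0,0,-140,1, 0,0,0,0,0,-140,1]'
python3 to.py .461 -.082 .2 94.4
```

```text
time: 4.9
ee_pos: [0.4772, -0.3713, 0.1921]
ee_rot: [0.001, 1.0, 0.001, -0.001]
contact_force: [-1.1, -0.4, -1.1]
finger_gap: 0.0486
t 4.9 pos [ 0.4772 -0.3713  0.1921] yaw 89.89 F [-1.1 -0.4 -1.1] gap 0.0486 q6 -2.37
[ 0.0014 -0.0013 -0.0787] [ 16.8 289.3  -7.5]
```

```bash
python3 -m inch '[0,0,0,16.5,289,0,1, 0,0,0,16.5,289,0,1, 0,0,0,16.5,289,0,1, 0,0,0,16.5,289,0,1, 0,0,0,16.5,289,0,1, 0,0,0,16.5,289,0,1, 0,0,0,16.5,289,35,1, 0,0,0,16.5,289,35,1]'
python3 -m inch '[0,0,0,0,0,0,1,0,0,0,0,0,0,1,0,0,0,0,0,0,1]'
python3 - <<'E'
from h import *
ims=[]
p=camera_params('wrist');im,d=read_camera('wrist');P=wpts(p,d)
cv2.imwrite('pics/w2.png',im); np.savez('w2.npz',im=im,d=d)
o=observe();t=o['ee_pos'];print(t,'core wrist')
for c in[(.5222,.0175),(.636,-.0097),(.536,-.1715)]:
  try: print(blob(P,c,.04,.083,.13))
  except Exception as e: print(e)
for n in('top','side'):
    p,im,d=cam(n);P=pts(p,d); cv2.imwrite(f'pics/{n}2.png',im); np.savez(f'{n}2.npz',P=P,im=im,d=d)
    print(n,'sleeve low',blob(P,t,.027,t[2]-.054,t[2]-.02),'top',)
    print(n,blob(P,(.46,-.082),.027,.083,.094) if n=='side' else '')
s=cv2.imread('pics/side2.png')[170:310,190:390]; cv2.imwrite('pics/side2c.png',cv2.resize(s,None,fx=4,fy=4,interpolation=cv2.INTER_CUBIC))
E
python3 to.py .461 -.082 .16 90
```

```text
time: 5.9
ee_pos: [0.4585, -0.0824, 0.1542]
ee_rot: [0.001, 1.0, 0.002, -0.005]
contact_force: [-0.0, 0.4, -0.3]
finger_gap: 0.0484
time: 6.28
ee_pos: [0.4625, -0.0834, 0.1591]
ee_rot: [0.001, 1.0, -0.0, 0.001]
contact_force: [-0.7, -0.9, -0.0]
finger_gap: 0.0481
[ 0.46243066 -0.0832604   0.15894807] core wrist
(513, array([0.5111, 0.0127, 0.0878]), array([0.5193, 0.0167, 0.0171]))
(0, array([nan, nan, nan]), array([0., 0., 0.]))
(676, array([ 0.5364, -0.1702,  0.1071]), array([ 0.5356, -0.1734,  0.0254]))
top sleeve low (0, array([nan, nan, nan]), array([0., 0., 0.])) top
top 
side sleeve low (199, array([ 0.4478, -0.0952,  0.1223]), array([ 0.4564, -0.086 ,  0.0247])) top
side (57, array([ 0.452 , -0.0892,  0.0871]), array([ 0.4583, -0.0838,  0.0167]))
t 6.42 pos [ 0.4622 -0.083   0.1587] yaw 89.89 F [-1.1 -0.4 -0.4] gap 0.0483 q6 -1.93
[-0.0004  0.0009 -0.0019] [ 1.2  1.  -1.3]h.py:21: RuntimeWarning: Mean of empty slice.
  return len(q),q.mean(0).round(4),np.round(np.append(*cv2.minEnclosingCircle(q[:,:2].astype(np.float32))),4)
  ret = um.true_divide(
```

View pics/side2c.png

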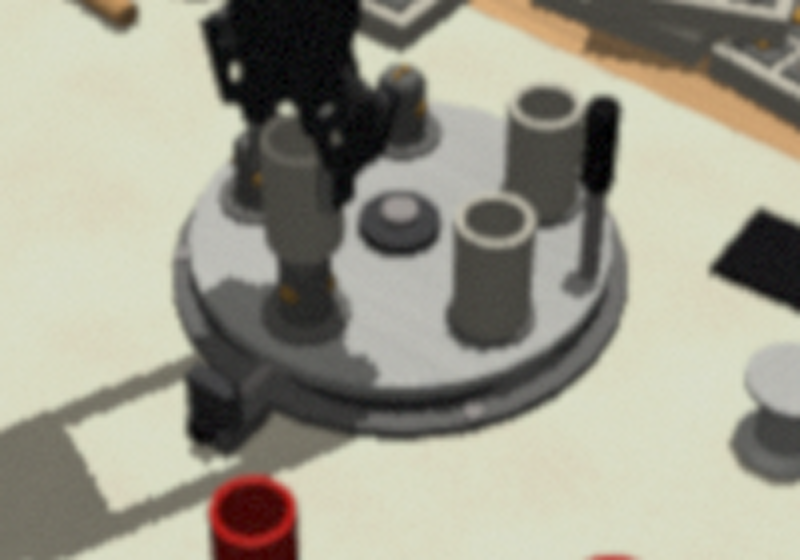

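View pics/w2.png

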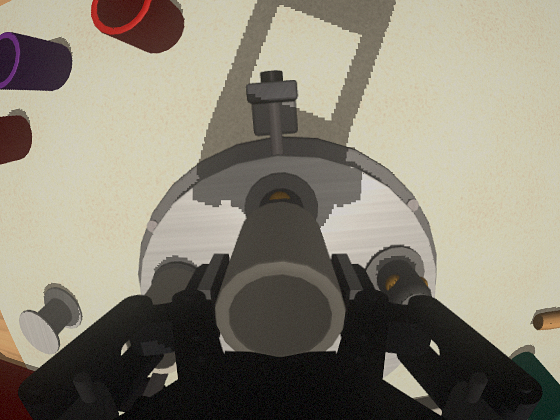

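Side view: the sleeve's lower end (centre about 302 in the crop) is over the core (about 305), so they are aligned to about 1 mm. The wrist view shows the sleeve held between the pads with the core below it.

```bash
python3 -m inch '[0,0,0,1,0.5,6,1, 0,0,0,1,0.5,12,1, 0,0,0,1,0.5,17,1, 0,0,0,1,0.5,22,1, 0,0,0,1,0.5,27,1, 0,0,0,1,0.5,27,1]'
python3 to.py .4602 -.082 .097 90
```

```text
time: 7.18
ee_pos: [0.4605, -0.0822, 0.1306]
ee_rot: [0.001, 1.0, 0.0, -0.001]
contact_force: [0.0, -0.1, -1.4]
finger_gap: 0.0481
t 7.17 pos [ 0.4605 -0.0822  0.1306] yaw 89.9 F [ 0.  -0.1 -1.4] gap 0.0481 q6 -1.93
[ 0.0004 -0.0011 -0.0018] [ 0.3  0.2 33.6]
```

```bash
python3 -m inch '[0,0,0,0,0,5,1, 0,0,0,0,0,10,1, 0,0,0,0,0,15,1, 0,0,0,0,0,20,1, 0,0,0,0,0,25,1, 0,0,0,0,0,29,1, 0,0,0,0,0,29,1]' 60
python3 to.py .4602 -.082 .097 90
```

```text
time: 8.05
ee_pos: [0.4606, -0.0822, 0.1014]
ee_rot: [0.001, 1.0, 0.0, -0.0]
contact_force: [1.5, -0.6, -3.0]
finger_gap: 0.048
t 8.05 pos [ 0.4606 -0.0822  0.1014] yaw 89.9 F [ 1.5 -0.6 -3. ] gap 0.048 q6 -1.93
[ 0.0003 -0.0006 -0.0018] [0.4 0.2 4.4]
```

```bash
python3 -m inch '[0,0,0,0,0,3,1, 0,0,0,0,0,3,1]'; python3 -m inch '[0,0,0,0,0,2,1, 0,0,0,0,0,2,1]';  python3 -m inch '[0,0,0,0,0,2,1, 0,0,0,0,0,2,1]'
python3 - <<'E'
from h import *
for n in('side',):
    p,im,d=cam(n);P=pts(p,d); cv2.imwrite(f'pics/{n}3.png',im)
    s=im[170:310,190:390]; cv2.imwrite('pics/side3c.png',cv2.resize(s,None,fx=4,fy=4,interpolation=cv2.INTER_CUBIC))
    q=P[170:310,190:390].reshape(-1,3);w=q[(np.hypot(q[:,0]-.46,q[:,1]+.082)<.03)&(q[:,2]<.2)&(q[:,2]>.1)]; print(w[:,2].max())
E
```

```text
time: 8.3
ee_pos: [0.4608, -0.0823, 0.0988]
ee_rot: [0.001, 1.0, 0.0, -0.0]
contact_force: [1.1, -0.3, -3.0]
finger_gap: 0.048
time: 8.55
ee_pos: [0.4609, -0.0824, 0.097]
ee_rot: [0.001, 1.0, -0.0, 0.0]
contact_force: [1.0, -0.8, -2.3]
finger_gap: 0.0479
time: 8.8
ee_pos: [0.4611, -0.0824, 0.0965]
ee_rot: [0.001, 1.0, -0.0, -0.0]
contact_force: [-3.2, 0.6, 9.6]
finger_gap: 0.0481
0.1992211109993105
```

View pics/side3c.png

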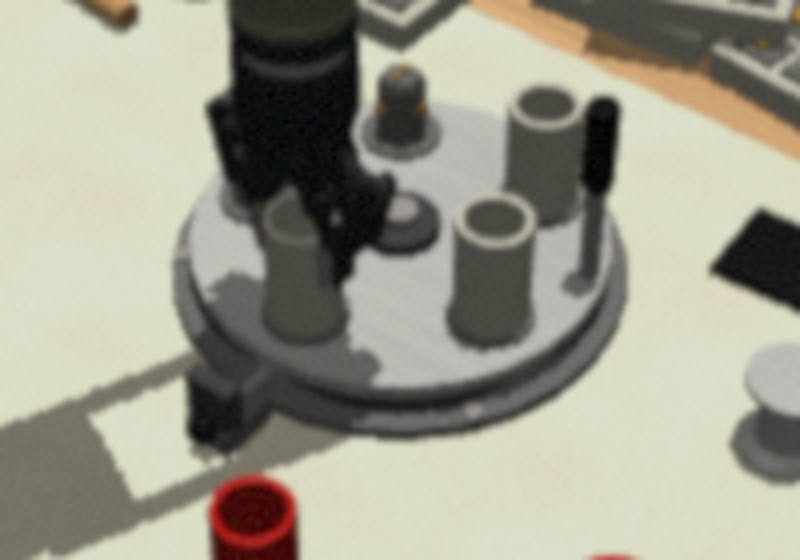

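The sleeve reaches the flange in the image, and the upward force stepped to 9.6 N at the expected height. I'll press slightly further, hold, then release and lift.

```bash
python3 -m inch '[0,0,0,0,0,1.5,1, 0,0,0,0,0,1.5,1, 0,0,0,0,0,1.5,-0.2, 0,0,0,0,0,1.5,-1, 0,0,0,0,0,1.5,-1, 0,0,0,0,0,1.5,-1, 0,0,0,0,0,1.5,-1]'
python3 -m inch '[0,0,0,0,0,-30,-1, 0,0,0,0,0,-80,-1, 0,0,0,0,0,-130,-1, 0,0,0,0,0,-130,-1, 0,0,0,0,0,-130,-1]'
python3 - <<'E'
from h import *
print(observe()['finger_gap'])
p=camera_params('wrist');im,d=read_camera('wrist');P=wpts(p,d)
cv2.imwrite('pics/w4.png',im)
print('first',blob(P,(.4602,-.082),.033,.1,.14)); print('fixed',blob(P,(.536,-.1715),.033,.1,.14));print('fixed4',blob(P,(.645,-.127),.033,.1,.14))
p,im,d=cam('side');P=pts(p,d); cv2.imwrite('pics/side4.png',im)
print('first',blob(P,(.4602,-.082),.033,.114,.14)); print('fixed',blob(P,(.536,-.1715),.033,.114,.14))
print('handle',blob(P,(.608,-.195),.02,.165,.19))
E
python3 to.py .6092 -.1944 .23 90  .6092 -.1944 .152 90
```

```text
time: 9.72
ee_pos: [0.4607, -0.0823, 0.0934]
ee_rot: [0.001, 1.0, 0.0, -0.0]
contact_force: [0.1, -0.2, 0.3]
finger_gap: 0.0852
time: 10.35
ee_pos: [0.4605, -0.0822, 0.2233]
ee_rot: [0.001, 1.0, 0.0, -0.0]
contact_force: [-0.6, -0.2, 0.3]
finger_gap: 0.0857
0.08570569060793831
first (2215, array([ 0.4604, -0.0832,  0.1178]), array([ 0.4605, -0.0831,  0.0252]))
fixed (787, array([ 0.5355, -0.1557,  0.115 ]), array([ 0.537 , -0.1678,  0.0244]))
fixed4 (0, array([nan, nan, nan]), array([0., 0., 0.]))
first (162, array([ 0.4594, -0.0836,  0.1195]), array([ 0.4616, -0.0814,  0.0265]))
fixed (166, array([ 0.5346, -0.1727,  0.1194]), array([ 0.5365, -0.1729,  0.0264]))
handle (72, array([ 0.6065, -0.1962,  0.1748]), array([ 0.6085, -0.194 ,  0.012 ]))
t 10.45 pos [ 0.4597 -0.0819  0.2219] yaw 89.9 F [-0.3 -0.6  0.1] gap 0.0855 q6 -1.93
[ 0.0012 -0.0034 -0.0018] [-149.7 -112.2   -8.8]
[ 0.0012 -0.0034 -0.0018] [-149.9 -112.3   69.2]h.py:21: RuntimeWarning: Mean of empty slice.
  return len(q),q.mean(0).round(4),np.round(np.append(*cv2.minEnclosingCircle(q[:,:2].astype(np.float32))),4)
  ret = um.true_divide(
```

Home confirmed: the sleeve's top is at the same height as the fixed sleeves (119.5 vs 119.4 mm in the same view). Next is the handle, with the jaws along its tangent (yaw 22.4° to 94.4°).

```bash
python3 -m inch '[0,0,0.17,-150,-112,-10,-1, 0,0,0.34,-150,-112,-10,-1, 0,0,0.51,-150,-112,-10,-1, 0,0,0.68,-150,-112,-10,-1, 0,0,0.85,-150,-112,-10,-1, 0,0,1.02,-150,-112,-10,-1, 0,0,1.178,-150,-112,-10,-1, 0,0,1.178,-150,-112,-10,-1]'
python3 -m inch '[0,0,0,0,0,0,-1,0,0,0,0,0,0,-1]'
python3 - <<'E'
from h import *
p=camera_params('wrist');im,d=read_camera('wrist');P=wpts(p,d)
print('handle',blob(P,(.608,-.195),.02,.165,.19))
E
python3 to.py .6093 -.1945 .155 22.4
```

```text
time: 11.45
ee_pos: [0.6098, -0.1942, 0.2313]
ee_rot: [0.556, 0.831, -0.0, -0.002]
contact_force: [0.5, -0.8, -0.7]
finger_gap: 0.0853
time: 11.7
ee_pos: [0.6105, -0.1945, 0.2332]
ee_rot: [0.556, 0.831, -0.0, -0.0]
contact_force: [0.4, -0.7, -0.4]
finger_gap: 0.0857
handle (1114, array([ 0.6085, -0.1935,  0.1774]), array([ 0.6093, -0.1953,  0.011 ]))
t 11.75 pos [ 0.6106 -0.1946  0.2334] yaw 22.46 F [ 0.2 -0.6 -0.4] gap 0.0855 q6 -0.84
[-0.0003 -0.0003  0.001 ] [ 0.5 -1.1 78.4]
```

```bash
python3 -m inch '[0,0,0,0.5,-1,40,-1, 0,0,0,0.5,-1,78,-1, 0,0,0,0.5,-1,78,-1, 0,0,0,0.5,-1,78,0.5, 0,0,0,0.5,-1,78,1, 0,0,0,0.5,-1,78,1, 0,0,0,0.5,-1,78,1, 0,0,0,0.5,-1,78,1]' 40
python3 -m inch '[0,0,0,0,0,0,1,0,0,0,0,0,0,1,0,0,0,0,0,0,1]'
python3 - <<'E'
import numpy as np
from h import *
o=observe();print(o['ee_pos'],o['contact_force'],o['finger_gap'])
# arc in tool frame: tool y = tangent, tool x = inward/outward?
M=R.from_quat(o['ee_rot']).as_matrix(); c=np.array([.5599,-.0744])
r=o['ee_pos'][:2]-c; print(np.hypot(*r),np.degrees(np.arctan2(r[1],r[0])))
r=.13*np.array([np.cos(np.radians(-67.6)),np.sin(np.radians(-67.6))])
for a in (9,18,27,36,45,54,63,72):
    t=np.radians(a);rr=np.array([[np.cos(t),-np.sin(t)],[np.sin(t),np.cos(t)]])@r-r
    print(a,(-t).round(3),(M.T@np.append(rr,0)*1e3).round(1))
E
```

```text
time: 12.75
ee_pos: [0.6103, -0.1949, 0.1572]
ee_rot: [0.556, 0.831, 0.0, 0.001]
contact_force: [-1.3, 1.0, 5.3]
finger_gap: 0.0212
time: 13.12
ee_pos: [0.6103, -0.1949, 0.1572]
ee_rot: [0.556, 0.831, 0.0, 0.001]
contact_force: [-1.7, -0.1, 5.6]
finger_gap: 0.0208
[ 0.61031356 -0.19488779  0.15718105] [-1.73511306 -0.06869859  5.56396768] 0.020806830659631848
0.13060947412510898 -67.29497062289745
9 -0.157 [ 1.6 20.3  0. ]
18 -0.314 [ 6.4 40.2  0.1]
27 -0.471 [14.2 59.   0.1]
36 -0.628 [24.8 76.4  0.1]
45 -0.785 [38.1 91.9  0.1]
54 -0.942 [5.360e+01 1.052e+02 1.000e-01]
63 -1.1 [7.100e+01 1.158e+02 1.000e-01]
72 -1.257 [ 89.8 123.6   0. ]
```

```bash
python3 -m inch '[0,0,-0.079,0.4,10.2,0,1, 0,0,-0.157,1.6,20.3,0,1, 0,0,-0.236,3.6,30.3,0,1, 0,0,-0.314,6.4,40.2,0,1, 0,0,-0.393,9.9,49.7,0,1, 0,0,-0.471,14.2,59,0,1, 0,0,-0.55,19.2,67.9,0,1, 0,0,-0.628,24.8,76.4,0,1]'
python3 to.py | cat; python3 -c "
from h import *
r=observe()['ee_pos'][:2]-np.array([.5599,-.0744]);print(np.hypot(*r),np.degrees(np.arctan2(r[1],r[0]))+67.6)"
```

```text
time: 14.12
ee_pos: [0.6712, -0.1433, 0.1572]
ee_rot: [0.272, 0.962, -0.001, 0.001]
contact_force: [-3.0, -1.8, 7.2]
finger_gap: 0.0213
t 14.12 pos [ 0.6712 -0.1433  0.1572] yaw 58.49 F [-3.  -1.8  7.2] gap 0.0213 q6 -1.36
0.13090777832346315 35.84849441656343
```

```bash
python3 -m inch '[0,0,-0.079,0.4,10.2,0,1, 0,0,-0.157,1.6,20.3,0,1, 0,0,-0.236,3.6,30.3,0,1, 0,0,-0.314,6.4,40.2,0,1, 0,0,-0.393,9.9,49.7,0,1, 0,0,-0.471,14.2,59,0,1, 0,0,-0.55,19.2,67.9,0,1, 0,0,-0.628,24.8,76.4,0,1]'
python3 -m inch '[0,0,0,0,0,0,1,0,0,0,0,0,0,1,0,0,0,0,0,0,1]'
python3 -c "
from h import *
r=observe()['ee_pos'][:2]-np.array([.5599,-.0744]);print(np.hypot(*r),np.degrees(np.arctan2(r[1],r[0]))+67.6)"
```

```text
time: 15.12
ee_pos: [0.6902, -0.0648, 0.1572]
ee_rot: [-0.04, 0.999, -0.001, 0.001]
contact_force: [-1.8, -4.7, 7.0]
finger_gap: 0.0212
time: 15.5
ee_pos: [0.6902, -0.065, 0.1572]
ee_rot: [-0.038, 0.999, -0.001, 0.001]
contact_force: [-1.2, -1.1, 5.9]
finger_gap: 0.021
0.1306786543451679 71.71338108625056
```

```bash
python3 -m inch '[0,0,0,0,0,0,0.6, 0,0,0,0,0,0,0, 0,0,0,0,0,0,-1, 0,0,0,0,0,0,-1, 0,0,0,0,0,0,-1, 0,0,0,0,0,0,-1]'
python3 -m inch '[0,0,0,0,0,-20,-1, 0,0,0,0,0,-60,-1, 0,0,0,0,0,-110,-1, 0,0,0,-40,0,-150,-1, 0,0,0,-40,0,-150,-1, 0,0,0,-40,0,-150,-1, 0,0,0,-40,0,-150,-1]'
python3 - <<'E'
from h import *
c=np.array([.5599,-.0744])
def ang(q): return np.degrees(np.arctan2(q[1]-c[1],q[0]-c[0]))%360
exp=lambda a,r=.1:(c[0]+r*math.cos(math.radians(a)),c[1]+r*math.sin(math.radians(a)))
for n in('top','side','wrist'):
    p=camera_params(n);im,d=read_camera(n);P=(wpts if n=='wrist' else pts)(p,d)
    cv2.imwrite(f'pics/{n}5.png',im)
    for nm,a,r,zl,zh,rad in(('first',256.4,.1,.11,.14,.033),('second',184.4,.1,.083,.1,.025),('fixed5',308+20.4,.1,.11,.14,.033),('handle',4.4,.13,.165,.19,.02)):
        k=blob(P,exp(a,r),rad,zl,zh); print(n,nm,k, (ang(k[2])-a).round(2) if k[0] else '')
E
python3 to.py
```

```text
time: 16.25
ee_pos: [0.6896, -0.0644, 0.1555]
ee_rot: [-0.038, 0.999, 0.0, -0.0]
contact_force: [0.5, 0.6, 0.4]
finger_gap: 0.0856
time: 17.12
ee_pos: [0.7282, -0.0613, 0.3038]
ee_rot: [-0.038, 0.999, 0.0, -0.002]
contact_force: [-1.1, 0.9, 0.1]
finger_gap: 0.0854
top first (102, array([ 0.5359, -0.1712,  0.1202]), array([ 0.5367, -0.1713,  0.0248])) 0.14
top second (96, array([ 0.4602, -0.0821,  0.0903]), array([ 0.4609, -0.082 ,  0.0171])) -0.01
top fixed5 (88, array([ 0.6443, -0.1307,  0.1202]), array([ 0.6451, -0.1266,  0.0249])) 0.11
top handle (0, array([nan, nan, nan]), array([0., 0., 0.])) 
side first (203, array([ 0.5351, -0.1726,  0.118 ]), array([ 0.5361, -0.171 ,  0.0268])) -0.24
side second (109, array([ 0.4571, -0.085 ,  0.0896]), array([ 0.4588, -0.0828,  0.017 ])) 0.35
side fixed5 (175, array([ 0.6425, -0.1283,  0.1176]), array([ 0.6449, -0.1271,  0.0276])) -0.2
side handle (58, array([ 0.6858, -0.0665,  0.1748]), array([ 0.6891, -0.0662,  0.0119])) -0.77
wrist first (527, array([ 0.5518, -0.1698,  0.1196]), array([ 0.5388, -0.1718,  0.0247])) 1.38
wrist second (0, array([nan, nan, nan]), array([0., 0., 0.])) 
wrist fixed5 (1036, array([ 0.6454, -0.1276,  0.1207]), array([ 0.6454, -0.1278,  0.0255])) -0.39
wrist handle (598, array([ 0.689 , -0.0658,  0.1782]), array([ 0.6898, -0.0658,  0.011 ])) -0.61
t 17.27 pos [ 0.7286 -0.0613  0.3042] yaw 94.36 F [0.8 0.2 0.1] gap 0.0858 q6 -1.85h.py:21: RuntimeWarning: Mean of empty slice.
  return len(q),q.mean(0).round(4),np.round(np.append(*cv2.minEnclosingCircle(q[:,:2].astype(np.float32))),4)
  ret = um.true_divide(
```

View pics/side5.png

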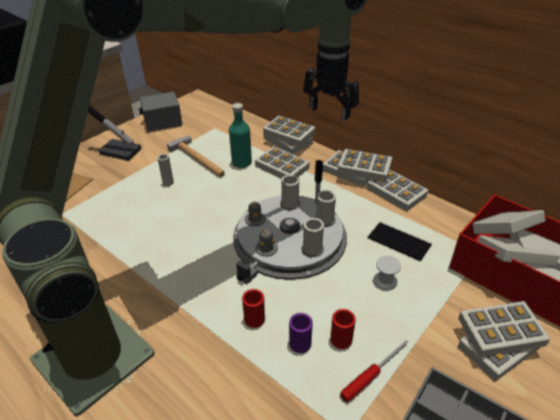

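The dial is one stop on, with the second core at the bracket (266,240) and the sleeve on its core at (313,236). The arm is clear and the other things are undisturbed. I'll let it settle and hand in.

```bash
python3 -m inch '[0,0,0,0,0,0,-1,0,0,0,0,0,0,-1,0,0,0,0,0,0,-1,0,0,0,0,0,0,-1]'; python3 -c "
from plant import *
print(observe()['time'],sign_off())"
```

```text
time: 17.77
ee_pos: [0.7296, -0.0614, 0.3057]
ee_rot: [-0.038, 0.999, -0.0, 0.0]
contact_force: [-0.1, 0.3, 0.4]
finger_gap: 0.0855
the job is handed in; nothing more can be done
17.775 None
```

The job is handed in at 17.8 s. The sleeve is fully home on the first core, and the dial is turned exactly one stop with the second core at the bracket. The handle is released and the arm is clear. `sign_off()` gave no verdict, so this rests on my own checks.

- **Sleeve:** I pushed it over the clips until the upward force stepped to about 10 N at flange height. Before the turn, its top stood level with a fixed sleeve in the same side view (119.5 vs 119.4 mm). After the turn the top view put it at 120.2 mm, again equal to a fixed sleeve.
- **Dial:** I turned it 72° by the handle. In the top view it was within about 0.15° of the stop, and the second core was within 1 mm of where the first core had stood.
- **Disagreements:** The side and wrist cameras gave the dial angle 0.2 to 0.8° off. One wrist estimate of the sleeve's position was 1.4° off; it came from a partial view. All of these are well inside the 4.6° allowed.
- **Other things on the bench:** They looked undisturbed in the last side picture; I did not measure them again.

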